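Load a vial and index the sample stage four clicks

TASK

Lift the red-capped vial out of the grey tray, stand it in the yellow pocket of the sample stage's turntable and let go of it. Then take the red upright handle and advance the turntable counter-clockwise (seen from above) exactly four clicks of its ratchet, feeling each one, so that the vial comes to stand in front of the black light sensor; it cannot be turned back, so do not reach a fifth click. Finish while still holding the handle there, and leave the other vials, the beaker and the amber bottle standing where they are.

Things in the scene. Friction and masses are not known exactly. Their poses are not given: they have to be found in the camera images.
- red_vial_center (a point): centre (24 mm above its underside) of the amber sample vial with the red screw cap: 15 mm diameter, 48 mm tall, 14 g, loose, standing upright in the tray; the cap is the top 14 mm. Three vials stand in the tray in a row, 50 mm or more apart centre to centre, and which is which changes. z axis up along the vial.
- blue_vial_center (a point): centre of the clear vial with a blue cap, same size, in the same tray; leave it standing.
- black_vial_center (a point): centre of the clear vial with a black cap, same size, in the same tray; leave it standing.
- bin: fixed grey open tray, 130 mm along its x, 190 mm along its y, 32 mm high, walls and floor 4 mm; origin at the centre of its underside. The vials stand in a row along its y axis, near x = 0, at about y = -55, 0 and 55 mm, so fingers that close along the tray's x axis have the most room. Tall instruments stand behind, from x = 0.57 m: carry the vial across on the robot's side of them.
- pocket (a point): centre of the mouth of the yellow pocket on the turntable, z axis up. Cup 25 mm outside, 19.4 mm inside, 16 mm deep (floor 16 mm below this point); its rim is 50 mm above the worktop and 20 mm above the turntable's top. A seated vial's centre lies 8 mm above this point. Turns with the turntable; 36 mm from its axis. Fingers closing radially clear the white pockets (same shape, empty) beside it.
- pivot (a point): on the turntable's vertical axis of rotation, 30 mm above the worktop (level with the turntable's top); x axis points to the light sensor, a fixed black block 42 mm wide, 72 mm high, whose near face is 74 mm from the axis (its lens tube 69 mm).
- lever_grip (a point): middle of the red upright round handle, 66 mm above the worktop: 14 mm diameter, plain from 45 to 81 mm above the worktop, domed top 85 mm, at the end of a steel arm whose top is 37 mm above the worktop. It lies 105 mm from the axis and turns about it with the turntable. It is on the robot's side of the stage.
- lever: the red round handle, a sleeve that spins freely on a post on the turntable's arm (so it need not be turned in the hand); origin at its foot, 31 mm below point lever_grip. Between clicks the resistance at the handle rises from 2 N or less to 5 to 10 N, then drops suddenly to 2 N or less as the pawl falls in. Let go, the turntable springs back to the last click, and the pawl stops it from going back farther.
- turntable (a joint): angle of the turntable and handle, rad; 0 at the start (resting on the pawl), growing counter-clockwise seen from above. Spring pawl on a 24-tooth ratchet: a click every 0.262 rad (15 degrees, 27 mm of handle path); the n-th falls at n x 0.262. Four clicks = 1.047 rad; further clicks follow, to 2.2 rad.
- beaker: empty glass beaker, 54 mm diameter, 72 mm tall, origin under its centre; bystander, right of the stage.
- amber_bottle: amber bottle with black cap, 49 mm diameter, 96 mm tall, origin under its centre; bystander, left of the tray.

How it is judged:
By the outcome, as a careful person would: the job done as asked, in the order asked, and still so for the second after the job is handed in, while the arm keeps its last pose, push and grip.
It also fails if it takes over 72 s, if anything falls off the work surface, if the arm or the gripper's body presses on something with over 40 N, if the wrist force passes 120 N, or if a joint passes its speed limit or range.

ROBOT

A 7-joint arm with a two-finger parallel gripper is mounted at the origin on a cart in front of the work surface, level with it; the furniture and walls round the work are solid. World frame = base frame: x ahead of the robot, y to its left, z up, the work surface at z = 0. Lengths are in m, angles in rad, forces in N, time in s.
With the tool pointing down it reaches from about 0.35 to 0.9 m from the base axis. Payload 7.2 kg.
Tool frame: the origin (TCP) lies at the very end of the fingers, on their centre line; the grasp point (between the pads) lies arm.grip_point_offset behind it (arm.grip_point_offset is the distance from the TCP to the grasp point, in m); z points along the fingers, y is the line along which they close (so a half turn about z gives the same grasp; the last joint's range is limited). The gripper opens to 88 mm and grips with 3 to 60 N. Pads are 20 mm wide; open, the fingers measure 115 mm over their backs; the gripper's body (75 mm by 178 mm) begins 61 mm behind the grasp point.
Start: joints at [-1.414, 0.411, -0.013, 1.596, 0.006, 1.134, -0.082], TCP at [0.139, 0.609, 0.223] pointing down, gripper open.
Joint ranges: [-2.95, 2.95], [-0.29, 1.99], [-1.47, 1.44], [0.14, 2.54], [-1.03, 4.17], [0.13, 1.85], [-2.86, 2.86]. Speed limits (rad/s): [2.39, 2.39, 3.01, 3.01, 3.14, 3.14, 3.14].

INTERFACE

Orientations are given as a unit quaternion [w, x, y, z].
In Python, from station import status, read_camera, camera_model, arm gives the robot as it stands.
- The arm moves only by the tool carry_out, never from a script. Its argument "commands" is a list of rows, each an object with "translation": the shift along the world's x, y, z each as a share of 20 cm, from -1 to 1, a list of three; "dr": the turn, a rotation vector about the world's x, y, z each as a share of pi rad, from -1 to 1, a list of three. In form: [{"translation": [tx, ty, tz], "dr": [ax, ay, az]}, ...]. A call has 1 to 8 rows; each row is the pose to reach, as a shift and turn from the pose commanded when the call began, turning the shorter way round; what a row does not reach only later rows make up. A row lasts 1/12 s, in which the tool goes at most 41.7 mm and 7.16 degrees, less where a joint would pass 70% of its speed; a pose out of reach is approached as far as the arm can. A call with a number of a shift or a turn outside -1 to 1 is refused whole. A call with a gripper value outside its range is refused whole. "claw" is the closure in counts, from 0 (fully open) to 255 (shut), set as the call begins (left out, the last holds). The fingers move at their own pace and stop on an object; "force" is the grip in N (left out, the last holds). Time passes only in rows, so rows that repeat a pose let the fingers close. It gives the time, the measured TCP pose, the force, the opening and the grip force at its end, in the units of the state.
- status.get_obs(): the state, without advancing time (a new reading comes with each control period).
- read_camera(name): name is "scene" or "side" or "wrist"; returns the picture (400x640x3 uint8, red, green, blue); there is no depth.
- camera_model(name): a dict with "fx", "fy", "cx", "cy" (pixels), "k1" (the pictures are not rectified: a ray, as slopes to the right and down, at radius r is drawn at 1 + k1 r^2 times it, then the intrinsics apply), "R" (3x3) and "t" (3): a world point X has camera coordinates R X + t. Camera axes: x right, y down, z forward; pixel columns grow to the right and rows downward; lengths in m; the calibration is good to about 2 mm. A picture is of the moment at which its call begins: read the wrist's pose just before it. camera_model takes no time and is no camera call; for the wrist camera it gives the pose at the moment of the call.
- arm.finish_job(): hands the job in; it is judged then, once.
The state is a dict: "t": time; "joints": joint angles; "joint_velocities": joint speeds; "tau": joint torques, N m; "eef_pos": TCP position; "tcp_rot": TCP orientation; "force": force on the tool from outside, world axes, zero at the start; "moment": the same for the moment, N m; "opening": finger opening in m; "grip_force": force on a finger pad.
Only numpy, scipy, OpenCV 4.12 (cv2) and the standard library are available. Lean on these libraries where they do the work, as an engineer would, in place of code of your own. Each camera call takes 0.05 s, during which the arm holds its last target. There are 200 camera calls.

## Working session

There is one attempt and no reset: what is moved stays moved. The work goes in short steps, Python scripts to look and compute and a tool call to move; the robot and the scene stay as the last step left them, time stands still between calls to the robot, and variables do not carry over. Pictures are saved under pics/ and viewed, at most 10 in all, crops included, and the job is handed in when it is done.

Besides the shell and the picture viewer there is one more tool, called after "Call:" as a command line: name --argument value ..., lists and objects as JSON in quotes. carry_out: Moves the arm, as the interface text tells. Its arguments: {"type":"object","properties":{"commands":{"type":"array"},"claw":{"type":"number"},"force":{"type":"number"}},"required":["commands"]}

```bash
mkdir -p pics
cat > h.py <<'E'
import numpy as np, cv2
from station import status, read_camera, camera_model, arm
def snap(n,f):
    m=camera_model(n); im=read_camera(n); cv2.imwrite(f'pics/{f}.png',im[:,:,::-1]); return m
def K(m): return np.array([[m['fx'],0,m['cx']],[0,m['fy'],m['cy']],[0,0,1.]])
def ray(m,u,v):
    p=cv2.undistortPoints(np.array([[[u,v]]],float),K(m),np.array([m['k1'],0,0,0.]))[0,0]
    R=np.array(m['R']);t=np.array(m['t']); return -R.T@t, R.T@np.array([p[0],p[1],1])
def atz(m,u,v,z):
    c,d=ray(m,u,v); return c+d*(z-c[2])/d[2]
def tri(obs):
    A=np.zeros((3,3));b=np.zeros(3)
    for m,u,v in obs:
        c,d=ray(m,u,v);d=d/np.linalg.norm(d);P=np.eye(3)-np.outer(d,d);A+=P;b+=P@c
    return np.linalg.solve(A,b)
def proj(m,X):
    R=np.array(m['R']);r=cv2.Rodrigues(R)[0]
    return cv2.projectPoints(np.array([X],float),r,np.array(m['t'],float),K(m),np.array([m['k1'],0,0,0.]))[0][0,0]
E
python3 - <<'E'
from h import *
o=status.get_obs();print(o['t'],o['eef_pos'],o['tcp_rot'],o['opening'],o['force'],arm.grip_point_offset)
for n in('scene','side','wrist'):
    m=snap(n,n+'0');R=np.array(m['R']);print(n,-R.T@np.array(m['t']),R[2])
E
```

```text
0.0 [0.13924735 0.6088011  0.22185266] [-1.99494401e-05  1.12118952e-01  9.93694505e-01 -7.55803789e-04] 0.08786185677368512 [-0.46706579  0.01722862  0.07721727] 0.0187
scene [-0.26009816  0.81163144  0.79447335] [ 0.5746059  -0.6229933  -0.53076116]
side [0.14853255 0.85793874 0.917097  ] [ 0.28401492 -0.69829003 -0.65705902]
wrist [0.05890622 0.62730771 0.38518002] [ 0.29306665 -0.06765177 -0.95369554]
```

View pics/scene0.png

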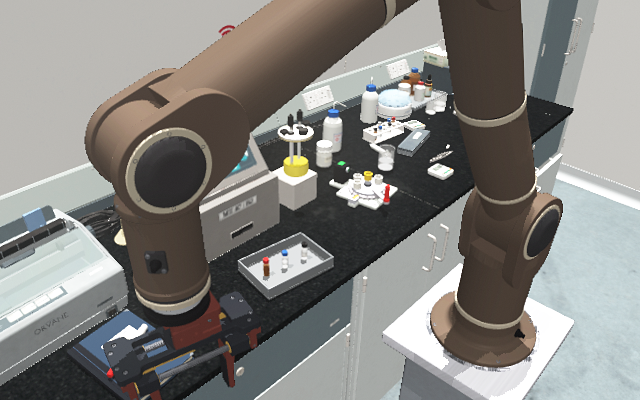

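View pics/side0.png

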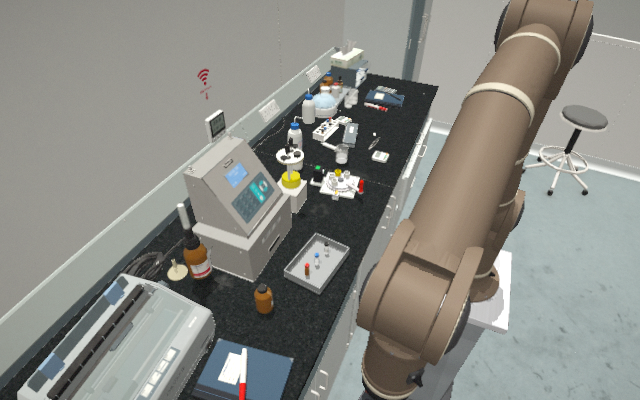

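The scene view shows the tray at about (286,265) with the red cap at (266,260), and the turntable at about (367,187) with the red handle at (387,193). The side view shows the red cap at (307,266), the handle at (361,186) and the amber bottle at (263,298). I'll enlarge both.

Run:
```python
import cv2,numpy as np
s=cv2.imread('pics/scene0.png');d=cv2.imread('pics/side0.png')
z=lambda im,x,y,w,h:cv2.resize(im[y:y+h,x:x+w],(400,300),interpolation=cv2.INTER_CUBIC)
a=np.vstack([np.hstack([z(s,320,155,80,60),z(s,240,230,100,75)]),np.hstack([z(d,305,155,80,60),z(d,280,230,80,60)])])
cv2.imwrite('pics/c1.png',a)
```

```text
(no output)
```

View pics/c1.png

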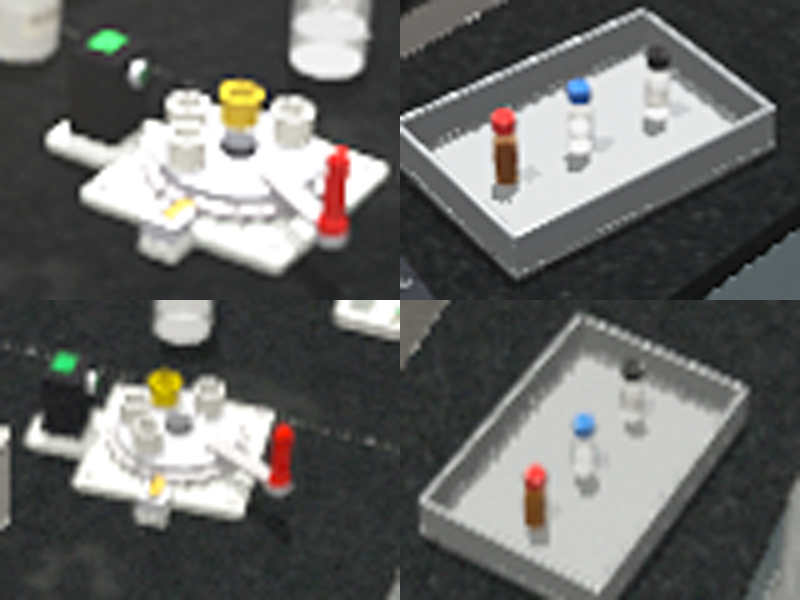

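The crops show the yellow cup mouth at scene (368,173) / side (338,170), and the handle top at scene (388,185) / side (362,181). The red cap is the row's nearest end, at scene (266,258) / side (307,263).

Run:
```python
from h import *
s=camera_model('scene');d=camera_model('side')
P=dict(redtop=((265.8,258),(307.4,263.6),.052),bluetop=((284.7,250.5),(316.8,253.2),.052),blacktop=((304.5,242.5),(326.4,242.4),.052),
 yellow=((368,172.7),(338,170),.05),handle=((387.8,185),(361.8,181),.085),foot=((386.5,203),(360.7,193.3),.035),sensor=((341,163.2),(317.8,167.2),.072),hub=((367.5,183),(340.8,179.5),.035))
for k,(a,b,z) in P.items():
    print(k,tri([(s,*a),(d,*b)]).round(4),atz(s,*a,z).round(4),atz(d,*b,z).round(4))
```

```text
redtop [0.4543 0.207  0.053 ] [0.4547 0.2076 0.052 ] [0.4548 0.2048 0.052 ]
bluetop [0.4459 0.1547 0.0505] [0.4441 0.1573 0.052 ] [0.4456 0.1547 0.052 ]
blacktop [0.4372 0.0969 0.0476] [0.4328 0.1021 0.052 ] [0.4359 0.0997 0.052 ]
yellow [ 0.5486 -0.2927  0.0461] [ 0.5427 -0.2828  0.05  ] [ 0.5473 -0.2915  0.05  ]
handle [ 0.4248 -0.2189  0.0829] [ 0.4225 -0.2151  0.085 ] [ 0.4241 -0.2167  0.085 ]
foot [ 0.4234 -0.2191  0.0239] [ 0.4136 -0.2045  0.035 ] [ 0.42   -0.2055  0.035 ]
sensor [ 0.6183 -0.2463  0.0695] [ 0.6136 -0.2391  0.072 ] [ 0.6174 -0.2463  0.072 ]
hub [ 0.52   -0.2536  0.0359] [ 0.5207 -0.2542  0.035 ] [ 0.5205 -0.2554  0.035 ]
```

View pics/wrist0.png

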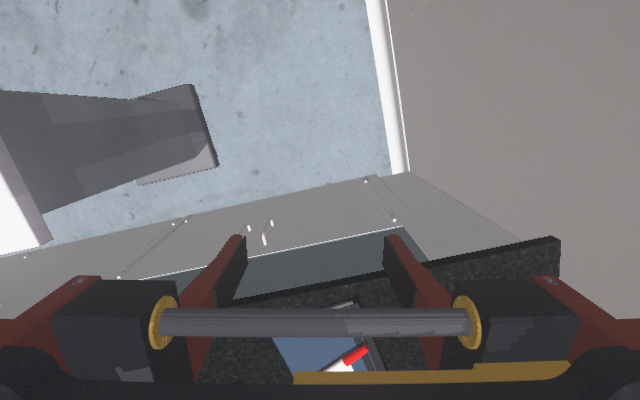

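The wrist view shows only the cart, floor, bench edge and fingers. The triangulated heights match the known sizes, so I'm moving towards the red vial.

Call:
carry_out --commands '[{"translation":[0.85,-1,0],"dr":[0,0,-0.25]},{"translation":[0.85,-1,0],"dr":[0,0,-0.25]},{"translation":[0.85,-1,0],"dr":[0,0,-0.25]},{"translation":[0.85,-1,0],"dr":[0,0,-0.25]},{"translation":[0.85,-1,0],"dr":[0,0,-0.25]},{"translation":[0.85,-1,0],"dr":[0,0,-0.25]},{"translation":[0.85,-1,0],"dr":[0,0,-0.25]},{"translation":[0.85,-1,0],"dr":[0,0,-0.25]}]' --claw 120 --force 15

```text
t: 0.82
eef_pos: [0.3123, 0.4059, 0.2229]
tcp_rot: [0.001, 0.487, 0.873, -0.0]
force: [0.1, 0.3, -0.3]
opening: 0.0466
grip_force: 0.0
```

Call:
carry_out --commands '[{"translation":[0.72,-1,-0.4],"dr":[0,0,-0.233]},{"translation":[0.72,-1,-0.4],"dr":[0,0,-0.233]},{"translation":[0.72,-1,-0.4],"dr":[0,0,-0.233]},{"translation":[0.72,-1,-0.4],"dr":[0,0,-0.233]},{"translation":[0.72,-1,-0.4],"dr":[0,0,-0.233]},{"translation":[0.72,-1,-0.4],"dr":[0,0,-0.233]},{"translation":[0.72,-1,-0.4],"dr":[0,0,-0.233]},{"translation":[0.72,-1,-0.4],"dr":[0,0,-0.233]}]'

```text
t: 1.48
eef_pos: [0.4541, 0.2074, 0.1416]
tcp_rot: [0.0, 0.766, 0.643, -0.001]
force: [-0.2, 0.1, 0.8]
opening: 0.0462
grip_force: 0.0
```

Run:
```python
from h import *
for i in range(1):
    m=snap('wrist','w1')
o=status.get_obs();print(o['t'],o['eef_pos'],o['tcp_rot'],o['joint_velocities'].__class__)
np.savez('w1.npz',**{k:np.array(v) for k,v in m.items()})
for X in [(0.4545,.2065,.052),(.4455,.155,.052),(.436,.1,.052)]: print(proj(m,X))
```

```text
1.5333 [0.45317839 0.20958136 0.1421092 ] [-9.36461653e-05  7.64683997e-01  6.44405155e-01 -6.10125181e-04] <class 'numpy.ndarray'>
[314.66895912 206.73842126]
[314.65371715 255.83409099]
[314.74174903 302.20915018]
```

View pics/w1.png

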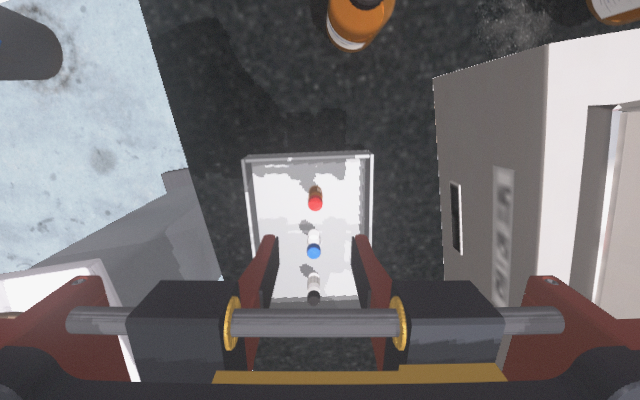

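The wrist view shows the red cap at about (315.5,203.5), blue at (314,251) and black at (313.5,298). The tray's sides are parallel to the fingers' plane, so the alignment is right.

Run:
```python
from h import *
m=dict(np.load('w1.npz'))
im=cv2.imread('pics/w1.png');h=cv2.cvtColor(im,cv2.COLOR_BGR2HSV)
k=((h[...,0]<4)|(h[...,0]>174))&(h[...,1]>180)&(h[...,2]>120);k[:,:280]=0;k[:,340:]=0;k[:170]=0;k[230:]=0
v,u=np.nonzero(k);print(u.min(),u.max(),v.min(),v.max(),u.mean(),v.mean())
print(atz(m,315.5,204,.052),atz(m,u.mean(),v.mean(),.051))
```

```text
Traceback (most recent call last):
ValueError: zero-size array to reduction operation minimum which has no identity
```

Run:
```python
from h import *
m=dict(np.load('w1.npz'))
im=cv2.imread('pics/w1.png').astype(int)
k=(im[...,2]>150)&(im[...,1]<90);k[:,:280]=0;k[:,340:]=0;k[:170]=0;k[230:]=0
v,u=np.nonzero(k);print(len(u),u.mean(),v.mean())
for c in [(315.5,203.5),(u.mean(),v.mean()) if len(u) else (315,204)]:print(c,atz(m,*c,.052))
```

```text
57 315.0 198.0701754385965
(315.5, 203.5) [0.45583356 0.20955547 0.052     ]
(np.float64(315.0), np.float64(198.0701754385965)) [0.45628836 0.21493449 0.052     ]
```

Call:
carry_out --commands '[{"translation":[0.013,-0.005,-0.1],"dr":[0,0,0]},{"translation":[0.013,-0.005,-0.25],"dr":[0,0,0]},{"translation":[0.013,-0.005,-0.4],"dr":[0,0,0]},{"translation":[0.013,-0.005,-0.5],"dr":[0,0,0]},{"translation":[0.013,-0.005,-0.56],"dr":[0,0,0]},{"translation":[0.013,-0.005,-0.585],"dr":[0,0,0]},{"translation":[0.013,-0.005,-0.585],"dr":[0,0,0]},{"translation":[0.013,-0.005,-0.585],"dr":[0,0,0]}]'

```text
t: 2.2
eef_pos: [0.4557, 0.2099, 0.0262]
tcp_rot: [-0.0, 0.764, 0.645, 0.0]
force: [-0.6, -0.8, 0.2]
opening: 0.047
grip_force: 0.0
```

Call:
carry_out --commands '[{"translation":[0,0,0],"dr":[0,0,0]},{"translation":[0,0,0],"dr":[0,0,0]},{"translation":[0,0,0],"dr":[0,0,0]},{"translation":[0,0,0],"dr":[0,0,0]},{"translation":[0,0,0],"dr":[0,0,0]},{"translation":[0,0,0],"dr":[0,0,0]},{"translation":[0,0,0],"dr":[0,0,0]},{"translation":[0,0,0],"dr":[0,0,0]}]' --claw 255 --force 15

```text
t: 2.87
eef_pos: [0.4561, 0.2084, 0.0259]
tcp_rot: [-0.0, 0.765, 0.644, 0.0]
force: [-0.4, 1.0, 4.7]
opening: 0.0145
grip_force: 15.0
```

Call:
carry_out --commands '[{"translation":[0,0,0.1],"dr":[0,0,0]},{"translation":[0,0,0.25],"dr":[0,0,0]},{"translation":[0,0,0.42],"dr":[0,0,0]},{"translation":[0,-0.05,0.6],"dr":[0,0,-0.02]},{"translation":[0,-0.2,0.75],"dr":[0,0,-0.05]},{"translation":[0,-0.38,0.85],"dr":[0,0,-0.08]},{"translation":[0,-0.58,0.87],"dr":[0,0,-0.1]},{"translation":[0,-0.78,0.87],"dr":[0,0,-0.12]}]'

```text
t: 3.53
eef_pos: [0.4566, 0.0511, 0.2014]
tcp_rot: [-0.0, 0.873, 0.488, 0.002]
force: [0.3, -0.7, 0.3]
opening: 0.0143
grip_force: 15.0
```

Call:
carry_out --commands '[{"translation":[0,-0.2,0],"dr":[0,0,-0.02]},{"translation":[0,-0.4,0],"dr":[0,0,-0.04]},{"translation":[0,-0.6,0],"dr":[0,0,-0.06]},{"translation":[0,-0.8,0],"dr":[0,0,-0.08]},{"translation":[0,-1,0],"dr":[0,0,-0.12]},{"translation":[0,-1,0],"dr":[0,0,-0.12]}]'

```text
t: 4.03
eef_pos: [0.4548, -0.1556, 0.2003]
tcp_rot: [0.002, 0.951, 0.309, 0.0]
force: [-1.1, 0.4, 0.2]
opening: 0.0147
grip_force: 15.0
```

Call:
carry_out --commands '[{"translation":[0.03,-0.15,0],"dr":[0,0,0]},{"translation":[0.07,-0.3,0],"dr":[0,0,0]},{"translation":[0.11,-0.45,0],"dr":[0,0,0]},{"translation":[0.15,-0.57,0],"dr":[0,0,0]},{"translation":[0.17,-0.6,0],"dr":[0,0,0]},{"translation":[0.17,-0.6,0],"dr":[0,0,0]},{"translation":[0.17,-0.6,0],"dr":[0,0,0]}]'

```text
t: 4.62
eef_pos: [0.4895, -0.2672, 0.1991]
tcp_rot: [-0.0, 0.948, 0.317, -0.001]
force: [-0.7, 0.6, -0.3]
opening: 0.0142
grip_force: 15.0
```

Run:
```python
from h import *
m=snap('wrist','w2')
o=status.get_obs();print(o['t'],o['eef_pos'],o['tcp_rot'],o['opening'],o['joints'],o['grip_force'])
np.savez('w2.npz',**{k:np.array(v) for k,v in m.items()})
for X in [(0.5205,-.2545,.03),(.5455,-.289,.05),(.4238,-.217,.085)]: print(proj(m,X))
```

```text
4.6667 [ 0.48955101 -0.26648621  0.19917781] [-6.25115469e-04  9.48293487e-01  3.17394005e-01 -3.44022569e-04] 0.014409391850639967 [-0.20387017  0.3976872   0.81443398  1.82944031 -0.32966847  1.05696906
 -0.18785451] 14.999771565198898
[321.64813457 159.57010359]
[359.98291794 163.06796174]
[239.46622023 219.0559838 ]
```

View pics/w2.png

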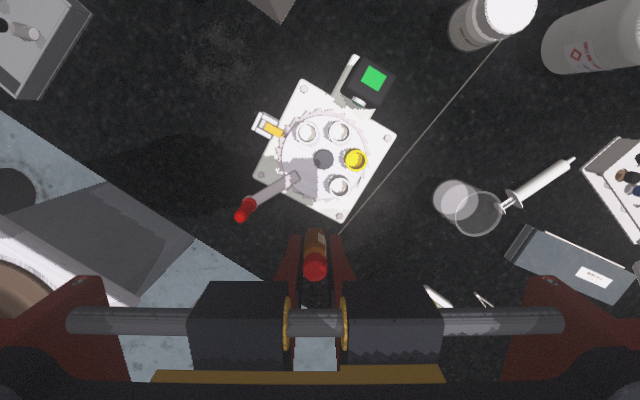

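The wrist view shows the stage clearly: hub at about (323,159), yellow pocket (355,159), handle dome around (242,210) and sensor (374,78). The red vial is held upright between the fingers at (315,260). I'll enlarge it.

Run:
```python
import cv2
im=cv2.imread('pics/w2.png')[40:240,225:425]
cv2.imwrite('pics/c2.png',cv2.resize(im,(600,600),interpolation=cv2.INTER_CUBIC))
```

```text
(no output)
```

View pics/c2.png

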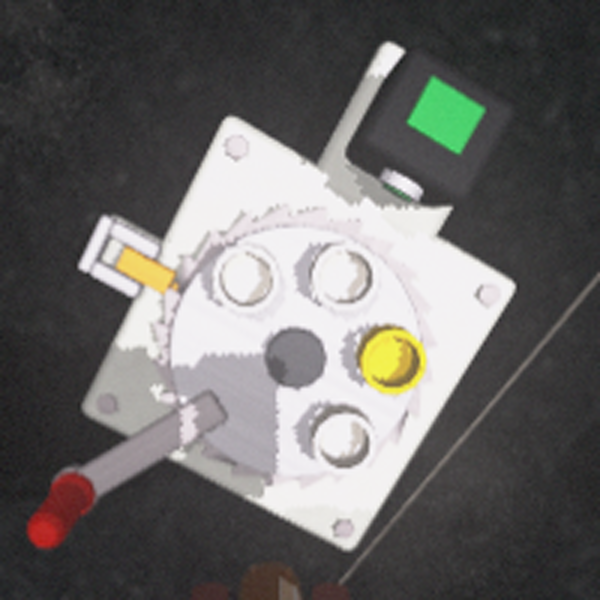

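Run:
```python
from h import *
from scipy.optimize import least_squares
m=dict(np.load('w2.npz'))
q=lambda x,y:(225+(x+.5)/3-.5,40+(y+.5)/3-.5)
P=dict(y=(391,358,.05),w1=(244,277,.05),w2=(340,273,.05),w3=(341,437,.05),hub=(296,356,.033),h=(46,527,.082),s=(447,115,.072))
X={k:atz(m,*q(a,b),z) for k,(a,b,z) in P.items()}
for k in X:print(k,X[k].round(4))
# circle through pockets
f=lambda p:[np.hypot(*(X[k][:2]-p))-.036 for k in('y','w1','w2','w3')]+[np.hypot(*(X['h'][:2]-p))-.105]
r=least_squares(f,[.52,-.255]);c=r.x;print(c,np.round(r.fun,4))
for k in X:
    d=X[k][:2]-c;print(k,np.hypot(*d).round(4),np.degrees(np.arctan2(d[1],d[0])).round(1))
```

```text
y [ 0.5457 -0.2816  0.05  ]
w1 [ 0.5363 -0.2205  0.05  ]
w2 [ 0.5584 -0.2474  0.05  ]
w3 [ 0.5107 -0.2856  0.05  ]
hub [ 0.5232 -0.2549  0.033 ]
h [ 0.4263 -0.2152  0.082 ]
s [ 0.6177 -0.242   0.072 ]
[ 0.5235445  -0.25322644] [-0.     -0.0008 -0.0007 -0.0012 -0.0006]
y 0.036 -52.1
w1 0.0352 68.7
w2 0.0353 9.6
w3 0.0348 -111.7
hub 0.0017 -102.5
h 0.1044 158.6
s 0.0948 6.8
```

Run:
```python
from h import *
m=dict(np.load('w2.npz'))
e=np.array([.48955,-.26649]);
tx=np.array([.799,.602]) # tool x approx
a=np.radians(2*np.degrees(np.arctan2(.3174,.9483))-90);print(np.degrees(a));tx=np.array([-np.sin(a),np.cos(a)])
for z in(.226,.212,.178):
  for s in(-.0075,0,.0075):
    print(z,s,proj(m,[*(e+s*tx),z]).round(1),end=' ')
  print()
im=cv2.imread('pics/w2.png').astype(int)
for v in range(228,290,2):
    r=im[v,300:332];k=(r[:,2]>80)&(r[:,1]<45)&(r[:,0]<60)
    i=np.nonzero(k)[0];print(v,(i.min()+300,i.max()+300,len(i)) if len(i) else None, im[v,312:320:3,::-1].tolist())
```

```text
-52.988778996592316
0.226 -0.0075 [312.6 283.2] 0.226 0 [312.6 271.6] 0.226 0.0075 [312.5 259.6] 
0.212 -0.0075 [312.8 270.1] 0.212 0 [312.8 259.2] 0.212 0.0075 [312.8 247.9] 
0.178 -0.0075 [313.2 245.3] 0.178 0 [313.2 235.8] 0.178 0.0075 [313.2 226.1] 
228 None [[72, 60, 55], [71, 59, 49], [72, 60, 54]]
230 None [[73, 55, 47], [76, 56, 47], [74, 54, 43]]
232 None [[72, 50, 43], [73, 55, 45], [90, 77, 68]]
234 None [[72, 54, 46], [76, 55, 46], [102, 90, 85]]
236 None [[70, 50, 39], [72, 54, 40], [99, 89, 81]]
238 None [[70, 47, 38], [70, 52, 42], [99, 89, 83]]
240 None [[70, 53, 40], [74, 57, 45], [98, 88, 82]]
242 None [[72, 52, 39], [68, 47, 32], [75, 53, 42]]
244 None [[76, 53, 38], [78, 54, 41], [81, 55, 44]]
246 None [[79, 57, 41], [83, 57, 40], [78, 53, 39]]
248 None [[95, 59, 40], [95, 60, 37], [97, 63, 38]]
250 None [[94, 61, 39], [93, 61, 37], [96, 63, 34]]
252 None [[77, 49, 34], [81, 51, 39], [90, 61, 40]]
254 (np.int64(309), np.int64(320), 12) [[89, 37, 37], [91, 37, 39], [90, 38, 36]]
256 (np.int64(306), np.int64(322), 17) [[91, 37, 35], [88, 26, 31], [90, 37, 36]]
258 (
[... 516 characters left out ...]
3), np.int64(326), 24) [[120, 39, 34], [124, 36, 41], [122, 40, 41]]
272 (np.int64(303), np.int64(326), 23) [[120, 35, 38], [120, 31, 35], [125, 44, 45]]
274 (np.int64(304), np.int64(325), 22) [[119, 36, 36], [121, 36, 35], [122, 36, 38]]
276 (np.int64(305), np.int64(325), 18) [[121, 44, 42], [122, 36, 35], [121, 40, 39]]
278 (np.int64(307), np.int64(323), 12) [[122, 39, 37], [119, 38, 39], [122, 49, 47]]
280 (np.int64(309), np.int64(319), 9) [[122, 46, 41], [119, 35, 37], [122, 38, 38]]
282 None [[35, 29, 34], [43, 37, 37], [38, 38, 38]]
284 None [[39, 40, 40], [37, 37, 37], [41, 39, 41]]
286 None [[34, 32, 34], [41, 41, 38], [38, 37, 39]]
288 None [[31, 27, 30], [40, 37, 38], [37, 36, 35]]
```

Call:
carry_out --commands '[{"translation":[0.1,-0.03,-0.05],"dr":[0,0,0]},{"translation":[0.22,-0.06,-0.15],"dr":[0,0,0]},{"translation":[0.275,-0.0735,-0.3],"dr":[0,0,0]},{"translation":[0.275,-0.0735,-0.45],"dr":[0,0,0]},{"translation":[0.275,-0.0735,-0.55],"dr":[0,0,0]},{"translation":[0.275,-0.0735,-0.595],"dr":[0,0,0]},{"translation":[0.275,-0.0735,-0.595],"dr":[0,0,0]},{"translation":[0.275,-0.0735,-0.595],"dr":[0,0,0]}]'

```text
t: 5.33
eef_pos: [0.5452, -0.2817, 0.0814]
tcp_rot: [-0.0, 0.948, 0.318, 0.0]
force: [0.2, 0.0, -0.0]
opening: 0.0144
grip_force: 15.0
```

Run:
```python
from h import *
m=snap('wrist','w3')
o=status.get_obs();print(o['t'],o['eef_pos'],o['tcp_rot'],o['force'],o['joints'])
np.savez('w3.npz',**{k:np.array(v) for k,v in m.items()})
p=proj(m,(.5457,-.2816,.05));print(p)
s=snap('scene','s3');d=snap('side','d3')
z=lambda f,x,y,w,h:cv2.resize(cv2.imread(f'pics/{f}.png')[y:y+h,x:x+w],(400,300),interpolation=cv2.INTER_CUBIC)
a=np.vstack([np.hstack([z('w3',240,130,160,120),z('s3',320,135,80,60)]),np.hstack([z('d3',305,145,80,60),z('w3',290,190,53,40)])])
cv2.imwrite('pics/c3.png',a)
```

```text
5.3833 [ 0.54559753 -0.28222147  0.08212782] [4.71297285e-04 9.48286755e-01 3.17413753e-01 7.19954539e-04] [-0.60361737  0.08330111 -0.51566681] [-0.08179915  0.63031419  0.69242199  1.79333633 -0.50179658  0.89963065
 -0.08812675]
[314.25969359 230.19501897]
```

View pics/c3.png

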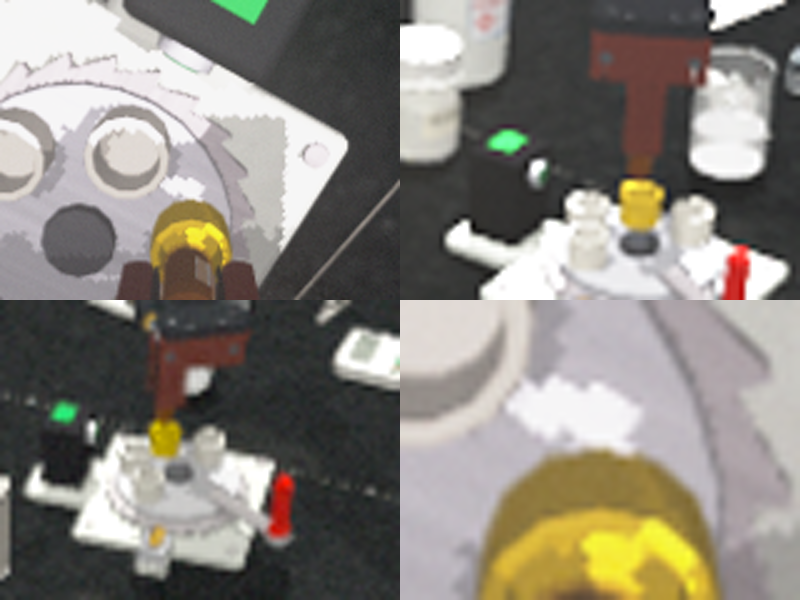

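The wrist crop shows the vial above the yellow cup: cup sides at columns 152 and 230, vial at about 163 and 217, so it is laterally centred. I'll check the other direction numerically.

Run:
```python
from h import *
m=dict(np.load('w3.npz'));a=np.radians(-53);tx=np.array([-np.sin(a),np.cos(a)]);ty=np.array([np.cos(a),np.sin(a)])
p=np.array([.5457,-.2816]);e=np.array([.5456,-.2822])
for n,q,z in[('outer mouth',p+.0125*tx,.05),('inner',p+.0097*tx,.05),('outer foot',p+.0125*tx,.03),('left',p-.0125*ty,.05),('right',p+.0125*ty,.05),('vial bottom front',e+.0082*tx,.061),('vialL',e+.0013*ty-.0075*ty,.061),('vialR',e+.0088*ty,.061)]:print(n,proj(m,[*q,z]).round(1))
im=cv2.imread('pics/w3.png')
for v in range(204,250,1):print(v,im[v,316,::-1],im[v,311,::-1])
```

```text
outer mouth [314.3 214.6]
inner [314.3 218.1]
outer foot [314.3 206.1]
left [297.7 230.2]
right [330.8 230.2]
vial bottom front [314.8 226.2]
vialL [306.2 236.8]
vialR [327.1 236.8]
204 [245 245 246] [246 245 246]
205 [246 244 246] [246 245 246]
206 [246 244 246] [238 236 239]
207 [246 245 246] [215 211 217]
208 [245 245 246] [197 193 198]
209 [222 214 202] [193 189 194]
210 [156 137  83] [170 158 141]
211 [143 121  64] [149 129  79]
212 [147 124  66] [145 122  64]
213 [146 125  65] [144 120  63]
214 [142 119  60] [144 120  63]
215 [142 119  59] [146 123  64]
216 [143 119  60] [143 120  59]
217 [162 134  60] [144 121  62]
218 [216 180  66] [158 133  62]
219 [222 187  63] [215 177  65]
220 [221 189  58] [222 190  65]
221 [244 238  56] [215 179  57]
222 [246 241  56] [216 178  56]
223 [246 237  57] [217 181  61]
224 [246 232  55] [194 159  60]
225 [246 233  54] [184 152  62]
226 [246 233  56] [181 151  51]
227 [232 198  64] [173 140  57]
228 [190 148  62] [157 125  60]
229 [128  99  60] [115  88  56]
230 [91 70 60] [88 67 55]
231 [88 69 56] [88 67 59]
232 [83 65 53] [86 66 56]
233 [86 65 54] [91 69 60]
234 [88 67 57] [86 65 56]
235 [87 67 55] [90 69 58]
236 [88 66 55] [86 66 55]
237 [88 69 56] [85 63 55]
238 [85 65 53] [86 67 56]
239 [89 68 53] [85 63 54]
240 [84 63 51] [86 65 54]
241 [88 66 53] [87 67 57]
242 [86 62 49] [90 67 57]
243 [91 66 53] [90 66 52]
244 [91 67 50] [90 66 50]
245 [94 69 54] [90 67 51]
246 [96 68 50] [92 67 54]
247 [109  75  53] [106  73  55]
248 [112  74  54] [110  76  56]
249 [110  75  50] [108  71  53]
```

Cup and vial are both shifted by the same 3 px, so they agree within about 0.5 mm. I'm lowering it.

Call:
carry_out --commands '[{"translation":[0,0,-0.025],"dr":[0,0,0]},{"translation":[0,0,-0.05],"dr":[0,0,0]},{"translation":[0,0,-0.075],"dr":[0,0,0]},{"translation":[0,0,-0.1],"dr":[0,0,0]},{"translation":[0,0,-0.12],"dr":[0,0,0]},{"translation":[0,0,-0.13],"dr":[0,0,0]},{"translation":[0,0,-0.13],"dr":[0,0,0]}]'

```text
t: 6.07
eef_pos: [0.545, -0.2824, 0.0552]
tcp_rot: [-0.0, 0.948, 0.317, 0.0]
force: [-1.9, 2.9, 9.9]
opening: 0.0146
grip_force: 15.0
```

Run:
```python
from h import *
m=snap('wrist','w4');o=status.get_obs();print(o['force'],o['eef_pos'])
im=cv2.imread('pics/w4.png').astype(int)
for v in range(225,290,2):
    print(v,im[v,308:322:6,::-1].tolist(),end=' ')
```

```text
[-2.86903875  2.95599938  8.9519329 ] [ 0.54495917 -0.28238982  0.05516722]
225 [[150, 126, 67], [149, 127, 67], [150, 127, 70]] 227 [[149, 128, 66], [149, 127, 67], [145, 122, 61]] 229 [[150, 129, 66], [148, 126, 66], [146, 123, 65]] 231 [[149, 126, 65], [198, 164, 66], [152, 127, 62]] 233 [[191, 160, 67], [192, 160, 64], [222, 189, 64]] 235 [[187, 156, 62], [114, 91, 63], [171, 143, 68]] 237 [[98, 79, 66], [94, 72, 61], [132, 112, 97]] 239 [[90, 70, 64], [93, 71, 63], [131, 111, 98]] 241 [[91, 69, 60], [92, 71, 61], [129, 110, 94]] 243 [[90, 69, 58], [94, 73, 59], [103, 82, 70]] 245 [[94, 69, 60], [94, 70, 58], [99, 74, 59]] 247 [[97, 72, 59], [111, 78, 61], [101, 73, 59]] 249 [[108, 77, 57], [115, 78, 58], [119, 82, 60]] 251 [[112, 78, 58], [116, 78, 58], [118, 80, 59]] 253 [[112, 77, 59], [108, 60, 54], [120, 81, 60]] 255 [[104, 57, 54], [112, 56, 56], [105, 53, 53]] 257 [[110, 55, 54], [109, 53, 49], [113, 59, 60]] 259 [[109, 55, 52], [111, 52, 55], [111, 54, 54]] 261 [[108, 55, 54], [128, 55, 55], [108, 50, 50]] 263 [[135, 56, 58], [145, 62, 60], [131, 53, 53]] 265 [[144, 58, 57], [149, 58, 56], [146, 57, 54]] 267 [[146, 56, 57], [151, 62, 61], [145, 56, 57]] 269 [[144, 58, 57], [146, 56, 55], [167, 58, 57]] 271 [[144, 56, 56], [144, 54, 56], [152, 59, 58]] 273 [[141, 55, 53], [144, 54, 54], [145, 56, 54]] 275 [[143, 57, 55], [146, 57, 59], [145, 55, 54]] 277 [[142, 54, 53], [145, 55, 56], [144, 58, 55]] 279 [[144, 53, 56], [147, 57, 58], [147, 60, 61]] 281 [[149, 142, 140], [143, 58, 57], [188, 154, 153]] 283 [[170, 161, 160], [243, 242, 240], [243, 243, 241]] 285 [[169, 160, 163], [243, 242, 241], [244, 243, 241]] 287 [[222, 219, 215], [243, 243, 241], [244, 243, 242]] 289 [[238, 236, 234], [243, 242, 241], [244, 243, 241]]
```

The cap sits where it was in the fingers (rows 261–282), so it did not slip and the vial is seated. Releasing.

Call:
carry_out --commands '[{"translation":[0,0,0.003],"dr":[0,0,0]},{"translation":[0,0,0.003],"dr":[0,0,0]},{"translation":[0,0,0.003],"dr":[0,0,0]},{"translation":[0,0,0.003],"dr":[0,0,0]},{"translation":[0,0,0.003],"dr":[0,0,0]},{"translation":[0,0,0.003],"dr":[0,0,0]}]' --claw 178

```text
t: 6.62
eef_pos: [0.5449, -0.2824, 0.0551]
tcp_rot: [-0.0, 0.948, 0.317, -0.0]
force: [-0.3, 0.2, 0.0]
opening: 0.0263
grip_force: 0.0
```

Call:
carry_out --commands '[{"translation":[0,0,0.05],"dr":[0,0,0]},{"translation":[0,0,0.12],"dr":[0,0,0]},{"translation":[0,0,0.22],"dr":[0,0,0]},{"translation":[0,0,0.35],"dr":[0,0,0]},{"translation":[0,0,0.5],"dr":[0,0,0]},{"translation":[-0.1,0,0.65],"dr":[0,0,0]},{"translation":[-0.25,0.05,0.7],"dr":[0,0,0]},{"translation":[-0.3,0.07,0.7],"dr":[0,0,0]}]'

```text
t: 7.28
eef_pos: [0.4828, -0.2701, 0.1992]
tcp_rot: [0.001, 0.949, 0.316, 0.002]
force: [0.1, -0.2, -0.8]
opening: 0.0268
grip_force: 0.0
```

Run:
```python
from h import *
m=snap('wrist','w5');o=status.get_obs();print(o['t'],o['force'],o['eef_pos'],o['tcp_rot'],o['opening'],o['joints'])
np.savez('w5.npz',**{k:np.array(v) for k,v in m.items()})
im=cv2.imread('pics/w5.png')[40:240,225:425]
cv2.imwrite('pics/c5.png',cv2.resize(im,(600,600),interpolation=cv2.INTER_CUBIC))
print(proj(m,(.5457,-.2816,.082)),proj(m,(.4257,-.215,.085)))
```

```text
7.3333 [-1.12379511  0.32869991 -1.03156154] [ 0.48189485 -0.26885446  0.1980804 ] [-1.07443913e-04  9.48849961e-01  3.15724002e-01  1.44743678e-03] 0.02649269049649795 [-0.20615382  0.38810349  0.82509839  1.84688105 -0.32970136  1.04673983
 -0.178898  ]
[360.66946652 156.95211509] [239.48777854 210.93916622]
```

View pics/c5.png

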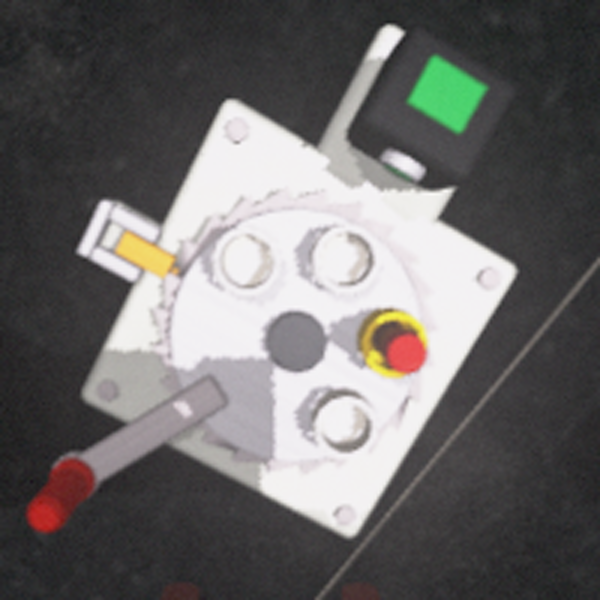

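The red cap at (406,352) is inside the yellow ring, so the vial stands in the pocket. The handle is unmoved. Going to the handle with the fingers closing tangentially.

Call:
carry_out --commands '[{"translation":[-0.05,0.05,0],"dr":[0,0,-0.04]},{"translation":[-0.1,0.1,0],"dr":[0,0,-0.08]},{"translation":[-0.15,0.15,-0.05],"dr":[0,0,-0.12]},{"translation":[-0.2,0.2,-0.1],"dr":[0,0,-0.16]},{"translation":[-0.25,0.25,-0.15],"dr":[0,0,-0.195]},{"translation":[-0.283,0.272,-0.2],"dr":[0,0,-0.23]},{"translation":[-0.283,0.272,-0.25],"dr":[0,0,-0.265]},{"translation":[-0.283,0.272,-0.29],"dr":[0,0,-0.3]}]' --claw 139

```text
t: 8.0
eef_pos: [0.4288, -0.2135, 0.1375]
tcp_rot: [-0.0, 0.989, -0.15, 0.001]
force: [-0.2, -0.2, -0.2]
opening: 0.0398
grip_force: 0.0
```

Call:
carry_out --commands '[{"translation":[0,0,0],"dr":[0,0,-0.022]},{"translation":[0,0,0],"dr":[0,0,-0.022]},{"translation":[0,0,0],"dr":[0,0,-0.022]}]'

```text
t: 8.25
eef_pos: [0.4289, -0.2142, 0.1378]
tcp_rot: [0.0, 0.984, -0.181, 0.0]
force: [-0.1, 0.3, 0.8]
opening: 0.0398
grip_force: 0.0
```

Run:
```python
from h import *
m=snap('wrist','w6');o=status.get_obs();print(o['t'],o['force'],o['eef_pos'],o['tcp_rot'],o['opening'],o['joints'])
im=cv2.imread('pics/w6.png').astype(int)
k=((im[...,2]>120)&(im[...,1]<60)&(im[...,0]<60)).astype(np.uint8)
n,l,st,c=cv2.connectedComponentsWithStats(k)
for i in range(1,n):
    if st[i,4]>30:print(st[i],c[i])
print(proj(m,(.4257,-.2151,.085)),proj(m,(.4257,-.2151,.04)),proj(m,(.5457,-.2816,.082)))
```

```text
8.3 [ 0.28609014 -0.27565996  0.2869667 ] [ 0.42891246 -0.21425502  0.13784041] [ 1.10565759e-04  9.83545034e-01 -1.80662599e-01  4.23188437e-04] 0.040084803423224284 [-0.47134302  0.42802925  1.07578442  2.08250543 -0.48334414  0.90455143
 -1.05685795]
[309 199  18  31 303] [318.6369637  214.65016502]
[317.04833199 223.81269279] [316.68631037 206.7481973 ] [345.33411406  42.01352065]
```

Call:
carry_out --commands '[{"translation":[-0.016,-0.004,-0.08],"dr":[0,0,0]},{"translation":[-0.016,-0.004,-0.2],"dr":[0,0,0]},{"translation":[-0.016,-0.004,-0.32],"dr":[0,0,0]},{"translation":[-0.016,-0.004,-0.41],"dr":[0,0,0]},{"translation":[-0.016,-0.004,-0.445],"dr":[0,0,0]},{"translation":[-0.016,-0.004,-0.445],"dr":[0,0,0]},{"translation":[-0.016,-0.004,-0.445],"dr":[0,0,0]}]'

```text
t: 8.88
eef_pos: [0.4254, -0.2153, 0.0489]
tcp_rot: [0.0, 0.983, -0.182, 0.0]
force: [-0.1, -1.1, 0.4]
opening: 0.04
grip_force: 0.0
```

Call:
carry_out --commands '[{"translation":[0,0,0],"dr":[0,0,0]},{"translation":[0,0,0],"dr":[0,0,0]},{"translation":[0,0,0],"dr":[0,0,0]},{"translation":[0,0,0],"dr":[0,0,0]},{"translation":[0,0,0],"dr":[0,0,0]},{"translation":[0,0,0],"dr":[0,0,0]},{"translation":[0,0,0],"dr":[0,0,0]}]' --claw 255 --force 30

```text
t: 9.47
eef_pos: [0.4254, -0.215, 0.0486]
tcp_rot: [0.0, 0.983, -0.182, 0.0]
force: [-0.4, -0.5, 6.8]
opening: 0.0131
grip_force: 30.0
```

Run:
```python
from h import *
o=status.get_obs();print(o['t'],o['force'],o['eef_pos'],o['tcp_rot'],o['opening'],o['joints'])
c=np.array([.5235,-.2532]);e=np.array(o['eef_pos'][:2]);d=e-c;r=np.hypot(*d);a0=np.arctan2(d[1],d[0]);print(r,np.degrees(a0))
for g in range(3,67,3):
    a=a0+np.radians(g);p=c+r*np.array([np.cos(a),np.sin(a)])-e;print(g,(p/.2).round(3),round(g/180,4))
```

```text
9.4667 [-0.37873728 -0.5278196   6.84752528] [ 0.42541893 -0.21501995  0.04863705] [ 2.96805881e-05  9.83288509e-01 -1.82053780e-01  3.56980231e-04] 0.013099443064384656 [-0.31322285  0.55788643  0.89434116  2.15449522 -0.66684597  0.73109618
 -0.90745708]
0.10525023265438646 158.73051359488042
3 [-0.009 -0.026] 0.0167
6 [-0.017 -0.052] 0.0333
9 [-0.024 -0.079] 0.05
12 [-0.029 -0.106] 0.0667
15 [-0.033 -0.133] 0.0833
18 [-0.035 -0.161] 0.1
21 [-0.036 -0.188] 0.1167
24 [-0.035 -0.216] 0.1333
27 [-0.033 -0.243] 0.15
30 [-0.03  -0.271] 0.1667
33 [-0.025 -0.298] 0.1833
36 [-0.019 -0.325] 0.2
39 [-0.011 -0.351] 0.2167
42 [-0.002 -0.377] 0.2333
45 [ 0.009 -0.403] 0.25
48 [ 0.02  -0.428] 0.2667
51 [ 0.033 -0.452] 0.2833
54 [ 0.048 -0.475] 0.3
57 [ 0.063 -0.498] 0.3167
60 [ 0.08 -0.52] 0.3333
63 [ 0.098 -0.541] 0.35
66 [ 0.117 -0.561] 0.3667
```

Grasped, with radius 105.25 mm and angle 158.7°, which matches. Starting the first click slowly.

Call:
carry_out --commands '[{"translation":[-0.0045,-0.013,0],"dr":[0,0,0.0083]},{"translation":[-0.009,-0.026,0],"dr":[0,0,0.0167]},{"translation":[-0.013,-0.039,0],"dr":[0,0,0.025]},{"translation":[-0.017,-0.052,0],"dr":[0,0,0.0333]},{"translation":[-0.021,-0.065,0],"dr":[0,0,0.0417]},{"translation":[-0.024,-0.079,0],"dr":[0,0,0.05]},{"translation":[-0.027,-0.092,0],"dr":[0,0,0.0583]},{"translation":[-0.029,-0.106,0],"dr":[0,0,0.0667]}]'

```text
t: 10.13
eef_pos: [0.42, -0.2326, 0.0485]
tcp_rot: [-0.003, 0.997, -0.076, -0.0]
force: [0.1, 12.3, 14.1]
opening: 0.0133
grip_force: 30.0
```

```bash
cat > a.py <<'E'
from h import *
o=status.get_obs();c=np.array([.5235,-.2532]);d=np.array(o['eef_pos'][:2])-c;a=np.arctan2(d[1],d[0])%(2*np.pi)
t=np.array([-np.sin(a),np.cos(a)])
q=o['tcp_rot']
print('t%.2f ang %.2f r %.4f Ftan %.2f Frad %.2f Fz %.1f open %.4f yaw %.1f'%(o['t'],np.degrees(a)-158.73,np.hypot(*d),np.dot(o['force'][:2],t),np.dot(o['force'][:2],d/np.hypot(*d)),o['force'][2],o['opening'],2*np.degrees(np.arctan2(q[2],q[1]))-90),np.round(o['joints'],2))
E
python3 a.py
```

```text
t10.13 ang 10.04 r 0.1055 Ftan -12.10 Frad 2.31 Fz 14.1 open 0.0133 yaw -98.8 [-0.23  0.54  0.83  2.14 -0.62  0.72 -0.7 ]
```

Call:
carry_out --commands '[{"translation":[0,0,0],"dr":[0,0,0]},{"translation":[0,0,0],"dr":[0,0,0]},{"translation":[0,0,0],"dr":[0,0,0]}]'

```text
t: 10.38
eef_pos: [0.4198, -0.2337, 0.0486]
tcp_rot: [-0.002, 0.997, -0.078, -0.0]
force: [-1.9, 7.5, 12.6]
opening: 0.0133
grip_force: 30.0
```

```bash
python3 a.py
```

```text
t10.38 ang 10.61 r 0.1056 Ftan -6.97 Frad 3.25 Fz 12.6 open 0.0133 yaw -98.9 [-0.23  0.54  0.83  2.14 -0.62  0.72 -0.7 ]
```

Call:
carry_out --commands '[{"translation":[-0.001,-0.007,0.004],"dr":[0,0,0.0042]},{"translation":[-0.002,-0.014,0.004],"dr":[0,0,0.0083]},{"translation":[-0.003,-0.02,0.004],"dr":[0,0,0.0125]},{"translation":[-0.004,-0.027,0.004],"dr":[0,0,0.0167]},{"translation":[-0.004,-0.027,0.004],"dr":[0,0,0.0167]}]'

```text
t: 10.8
eef_pos: [0.419, -0.2377, 0.0488]
tcp_rot: [-0.003, 0.999, -0.05, -0.001]
force: [1.4, 10.4, 4.4]
opening: 0.0134
grip_force: 30.0
```

```bash
python3 a.py
```

```text
t10.80 ang 12.83 r 0.1057 Ftan -10.51 Frad 0.14 Fz 4.4 open 0.0134 yaw -95.8 [-0.2   0.53  0.81  2.14 -0.61  0.72 -0.65]
```

Call:
carry_out --commands '[{"translation":[0,-0.005,0],"dr":[0,0,0.003]},{"translation":[-0.001,-0.01,0],"dr":[0,0,0.006]}]'

```text
t: 10.97
eef_pos: [0.4185, -0.2409, 0.0488]
tcp_rot: [-0.002, 0.999, -0.041, -0.0]
force: [1.8, 5.0, 0.5]
opening: 0.0129
grip_force: 30.0
```

```bash
python3 a.py
```

```text
t10.97 ang 14.62 r 0.1057 Ftan -5.23 Frad -1.24 Fz 0.5 open 0.0129 yaw -94.7 [-0.2   0.53  0.81  2.13 -0.6   0.72 -0.64]
```

Call:
carry_out --commands '[{"translation":[0,-0.005,0],"dr":[0,0,0.003]},{"translation":[0,-0.005,0],"dr":[0,0,0.003]}]'

```text
t: 11.13
eef_pos: [0.4182, -0.2431, 0.0488]
tcp_rot: [-0.001, 0.999, -0.037, -0.0]
force: [-0.6, 4.1, -0.1]
opening: 0.0135
grip_force: 30.0
```

```bash
python3 a.py
```

```text
t11.13 ang 15.81 r 0.1058 Ftan -4.04 Frad 0.97 Fz -0.1 open 0.0135 yaw -94.3 [-0.19  0.53  0.81  2.13 -0.6   0.72 -0.63]
```

Click 1 came at about 14–15°, peaking near 10 N before dropping. On to the second.

Call:
carry_out --commands '[{"translation":[0,-0.013,0],"dr":[0,0,0.008]},{"translation":[-0.001,-0.026,0],"dr":[0,0,0.016]},{"translation":[-0.001,-0.039,0],"dr":[0,0,0.024]},{"translation":[-0.001,-0.052,0],"dr":[0,0,0.032]},{"translation":[-0.001,-0.065,0],"dr":[0,0,0.039]},{"translation":[0,-0.078,0],"dr":[0,0,0.047]},{"translation":[0.001,-0.091,0],"dr":[0,0,0.055]},{"translation":[0.002,-0.104,0],"dr":[0,0,0.063]}]'

```text
t: 11.8
eef_pos: [0.4178, -0.2619, 0.0487]
tcp_rot: [-0.003, 0.998, 0.062, -0.001]
force: [-2.3, 13.7, 11.0]
opening: 0.0133
grip_force: 30.0
```

```bash
python3 a.py
```

```text
t11.80 ang 25.99 r 0.1061 Ftan -13.88 Frad 1.17 Fz 11.0 open 0.0133 yaw -82.9 [-0.11  0.53  0.75  2.11 -0.56  0.72 -0.44]
```

Call:
carry_out --commands '[{"translation":[0,-0.005,0],"dr":[0,0,0.003]},{"translation":[0.001,-0.01,0],"dr":[0,0,0.006]}]'

```text
t: 11.97
eef_pos: [0.418, -0.2643, 0.0487]
tcp_rot: [-0.003, 0.997, 0.071, -0.001]
force: [-3.1, 11.2, 7.7]
opening: 0.0133
grip_force: 30.0
```

```bash
python3 a.py
```

```text
t11.97 ang 27.26 r 0.1061 Ftan -11.45 Frad 1.92 Fz 7.7 open 0.0133 yaw -81.8 [-0.1   0.53  0.74  2.1  -0.55  0.72 -0.42]
```

Call:
carry_out --commands '[{"translation":[0.0005,-0.005,0],"dr":[0,0,0.003]},{"translation":[0.001,-0.01,0],"dr":[0,0,0.006]}]'

```text
t: 12.13
eef_pos: [0.4181, -0.2663, 0.0487]
tcp_rot: [-0.003, 0.997, 0.081, -0.001]
force: [-2.0, 11.3, 7.8]
opening: 0.0132
grip_force: 30.0
```

```bash
python3 a.py
```

```text
t12.13 ang 28.38 r 0.1062 Ftan -11.48 Frad 0.60 Fz 7.8 open 0.0132 yaw -80.8 [-0.09  0.53  0.74  2.1  -0.55  0.72 -0.4 ]
```

Call:
carry_out --commands '[{"translation":[0.0005,-0.005,0],"dr":[0,0,0.003]},{"translation":[0.001,-0.01,0],"dr":[0,0,0.006]}]'

```text
t: 12.3
eef_pos: [0.4186, -0.2702, 0.0488]
tcp_rot: [-0.001, 0.996, 0.09, -0.001]
force: [-1.8, 5.8, 2.5]
opening: 0.0131
grip_force: 30.0
```

```bash
python3 a.py
```

```text
t12.30 ang 30.48 r 0.1062 Ftan -5.99 Frad 0.86 Fz 2.5 open 0.0131 yaw -79.7 [-0.08  0.53  0.73  2.1  -0.54  0.71 -0.39]
```

Call:
carry_out --commands '[{"translation":[0.0005,-0.005,0],"dr":[0,0,0.003]},{"translation":[0.001,-0.007,0],"dr":[0,0,0.005]}]'

```text
t: 12.47
eef_pos: [0.4189, -0.272, 0.0488]
tcp_rot: [-0.001, 0.995, 0.097, -0.001]
force: [-1.7, 3.9, 1.8]
opening: 0.0132
grip_force: 30.0
```

```bash
python3 a.py
```

```text
t12.47 ang 31.47 r 0.1062 Ftan -4.16 Frad 0.95 Fz 1.8 open 0.0132 yaw -78.8 [-0.08  0.53  0.73  2.09 -0.54  0.71 -0.37]
```

Click 2 fell between 28.4° and 30.5°. Third.

Call:
carry_out --commands '[{"translation":[0.0025,-0.012,0],"dr":[0,0,0.0075]},{"translation":[0.005,-0.024,0],"dr":[0,0,0.015]},{"translation":[0.008,-0.036,0],"dr":[0,0,0.0225]},{"translation":[0.0115,-0.048,0],"dr":[0,0,0.03]},{"translation":[0.015,-0.06,0],"dr":[0,0,0.0375]},{"translation":[0.019,-0.072,0],"dr":[0,0,0.045]},{"translation":[0.0235,-0.084,0],"dr":[0,0,0.0525]},{"translation":[0.028,-0.096,0],"dr":[0,0,0.06]}]'

```text
t: 13.13
eef_pos: [0.4233, -0.2893, 0.0486]
tcp_rot: [-0.003, 0.982, 0.191, -0.001]
force: [-6.2, 11.5, 11.5]
opening: 0.0133
grip_force: 30.0
```

```bash
python3 a.py
```

```text
t13.13 ang 41.09 r 0.1065 Ftan -12.91 Frad 1.99 Fz 11.5 open 0.0133 yaw -68.0 [-0.    0.53  0.67  2.06 -0.5   0.72 -0.2 ]
```

Call:
carry_out --commands '[{"translation":[0.002,-0.005,0],"dr":[0,0,0.003]},{"translation":[0.004,-0.009,0],"dr":[0,0,0.006]}]'

```text
t: 13.3
eef_pos: [0.4241, -0.2913, 0.0487]
tcp_rot: [-0.003, 0.98, 0.2, -0.001]
force: [-6.2, 9.5, 9.8]
opening: 0.0129
grip_force: 30.0
```

```bash
python3 a.py
```

```text
t13.30 ang 42.25 r 0.1065 Ftan -11.13 Frad 2.38 Fz 9.8 open 0.0129 yaw -66.9 [ 0.    0.53  0.66  2.05 -0.5   0.72 -0.18]
```

Call:
carry_out --commands '[{"translation":[0.002,-0.005,0],"dr":[0,0,0.003]},{"translation":[0.004,-0.009,0],"dr":[0,0,0.006]}]'

```text
t: 13.47
eef_pos: [0.4249, -0.2935, 0.0487]
tcp_rot: [-0.002, 0.978, 0.209, -0.001]
force: [-2.5, -0.5, 6.2]
opening: 0.0135
grip_force: 30.0
```

```bash
python3 a.py
```

```text
t13.47 ang 43.50 r 0.1065 Ftan -0.51 Frad 2.46 Fz 6.2 open 0.0135 yaw -65.9 [ 0.01  0.54  0.66  2.05 -0.49  0.72 -0.17]
```

Call:
carry_out --commands '[{"translation":[0.001,-0.002,0],"dr":[0,0,0.0015]},{"translation":[0.001,-0.002,0],"dr":[0,0,0.0015]},{"translation":[0.001,-0.002,0],"dr":[0,0,0.0015]}]'

```text
t: 13.72
eef_pos: [0.4261, -0.2962, 0.0489]
tcp_rot: [0.0, 0.978, 0.211, -0.001]
force: [-3.9, 2.4, 0.9]
opening: 0.0132
grip_force: 30.0
```

```bash
python3 a.py
```

```text
t13.72 ang 45.11 r 0.1065 Ftan -3.75 Frad 2.63 Fz 0.9 open 0.0132 yaw -65.7 [ 0.01  0.54  0.66  2.05 -0.49  0.72 -0.16]
```

Click 3 fell (11 N dropped to under 1 N). I'll refit the pivot from the handle's path before the last click.

```bash
cat > b.py <<'E'
import numpy as np
from scipy.optimize import least_squares
P=np.array([(.42542,-.21502),(.4198,-.2337),(.419,-.2377),(.4185,-.2409),(.4182,-.2431),(.4178,-.2619),(.4181,-.2663),(.4189,-.272),(.4233,-.2893),(.4241,-.2913),(.4249,-.2935),(.4261,-.2962)])
c=least_squares(lambda p:np.hypot(*(P-p).T)-.105,[.5235,-.2532]).x
d=P-c;a=np.degrees(np.arctan2(d[:,1],d[:,0])%(2*np.pi))
E
python3 - <<'E'
from b import *
print(c,(a-a[0]).round(2),a[0],(np.hypot(*d.T)-.105).round(4))
for g in(48,50,52,54,56,58,60,61,62):
    x=np.radians(a[0]+g);print(g,((c+.105*np.array([np.cos(x),np.sin(x)])-P[-1])/.2).round(4))
E
```

```text
[ 0.52255781 -0.25491783] [ 0.   10.66 12.89 14.66 15.87 26.14 28.55 31.69 41.44 42.61 43.89 45.5 ] 157.67036457814012 [ 0.     -0.0001 -0.     -0.      0.     -0.      0.0001  0.0001  0.
 -0.      0.     -0.0001]
48 [ 0.0091 -0.021 ]
50 [ 0.0173 -0.0374]
52 [ 0.0261 -0.0535]
54 [ 0.0355 -0.0692]
56 [ 0.0454 -0.0847]
58 [ 0.0558 -0.0997]
60 [ 0.0667 -0.1144]
61 [ 0.0724 -0.1216]
62 [ 0.0782 -0.1287]
```

Call:
carry_out --commands '[{"translation":[0.005,-0.011,0],"dr":[0,0,0.0073]},{"translation":[0.01,-0.022,0],"dr":[0,0,0.0146]},{"translation":[0.0155,-0.033,0],"dr":[0,0,0.022]},{"translation":[0.021,-0.044,0],"dr":[0,0,0.029]},{"translation":[0.0265,-0.055,0],"dr":[0,0,0.0365]},{"translation":[0.0325,-0.065,0],"dr":[0,0,0.044]},{"translation":[0.039,-0.075,0],"dr":[0,0,0.051]},{"translation":[0.0454,-0.085,0],"dr":[0,0,0.058]}]'

```text
t: 14.38
eef_pos: [0.434, -0.3113, 0.0487]
tcp_rot: [-0.002, 0.954, 0.3, -0.001]
force: [-7.6, 8.2, 9.8]
opening: 0.0137
grip_force: 30.0
```

```bash
sed -i 's/\[.5235,-.2532\]/[.52256,-.25492]/;s/158.73/157.67/' a.py; python3 a.py
```

```text
t14.38 ang 54.80 r 0.1050 Ftan -11.01 Frad 1.99 Fz 9.8 open 0.0137 yaw -55.1 [ 0.08  0.55  0.6   2.   -0.46  0.73  0.  ]
```

Call:
carry_out --commands '[{"translation":[0.003,-0.004,0],"dr":[0,0,0.003]},{"translation":[0.0055,-0.008,0],"dr":[0,0,0.006]}]'

```text
t: 14.55
eef_pos: [0.4351, -0.313, 0.0487]
tcp_rot: [-0.002, 0.951, 0.308, -0.001]
force: [-8.0, 7.2, 8.6]
opening: 0.0132
grip_force: 30.0
```

```bash
python3 a.py
```

```text
t14.55 ang 55.90 r 0.1050 Ftan -10.44 Frad 2.64 Fz 8.6 open 0.0132 yaw -54.1 [ 0.08  0.55  0.6   2.   -0.45  0.73  0.02]
```

Call:
carry_out --commands '[{"translation":[0.003,-0.004,0],"dr":[0,0,0.003]},{"translation":[0.0055,-0.0075,0],"dr":[0,0,0.0055]}]'

```text
t: 14.72
eef_pos: [0.4361, -0.3145, 0.0487]
tcp_rot: [-0.002, 0.949, 0.316, -0.001]
force: [-8.6, 7.4, 8.9]
opening: 0.0135
grip_force: 30.0
```

```bash
python3 a.py
```

```text
t14.72 ang 56.88 r 0.1050 Ftan -10.95 Frad 2.91 Fz 8.9 open 0.0135 yaw -53.1 [ 0.09  0.55  0.59  1.99 -0.45  0.74  0.03]
```

Call:
carry_out --commands '[{"translation":[0.0025,-0.0035,0],"dr":[0,0,0.0025]},{"translation":[0.0025,-0.0035,0],"dr":[0,0,0.0025]}]'

```text
t: 14.88
eef_pos: [0.4368, -0.3155, 0.0487]
tcp_rot: [-0.002, 0.947, 0.32, -0.001]
force: [-7.2, 6.1, 6.4]
opening: 0.0133
grip_force: 30.0
```

```bash
python3 a.py
```

```text
t14.88 ang 57.57 r 0.1050 Ftan -9.13 Frad 2.30 Fz 6.4 open 0.0133 yaw -52.7 [ 0.09  0.55  0.59  1.99 -0.45  0.74  0.04]
```

Call:
carry_out --commands '[{"translation":[0.0025,-0.0035,0],"dr":[0,0,0.0025]},{"translation":[0.004,-0.006,0],"dr":[0,0,0.0045]}]'

```text
t: 15.05
eef_pos: [0.4373, -0.3163, 0.0487]
tcp_rot: [-0.002, 0.945, 0.327, -0.001]
force: [-9.0, 7.6, 9.8]
opening: 0.0134
grip_force: 30.0
```

```bash
python3 a.py
```

```text
t15.05 ang 58.10 r 0.1050 Ftan -11.46 Frad 2.86 Fz 9.8 open 0.0134 yaw -51.9 [ 0.1   0.55  0.59  1.99 -0.45  0.74  0.05]
```

Call:
carry_out --commands '[{"translation":[0.0025,-0.0035,0],"dr":[0,0,0.0025]},{"translation":[0.0025,-0.0035,0],"dr":[0,0,0.0025]}]'

```text
t: 15.22
eef_pos: [0.4391, -0.3186, 0.0489]
tcp_rot: [-0.0, 0.944, 0.33, -0.001]
force: [-3.6, 1.0, -0.3]
opening: 0.013
grip_force: 30.0
```

```bash
python3 a.py
```

```text
t15.22 ang 59.69 r 0.1050 Ftan -2.93 Frad 2.27 Fz -0.3 open 0.0130 yaw -51.4 [ 0.1   0.55  0.59  1.99 -0.45  0.73  0.06]
```

The fourth click fell (11.5 N to 2.9 N). Letting it settle, then checking.

Call:
carry_out --commands '[{"translation":[0,0,0],"dr":[0,0,0]},{"translation":[0,0,0],"dr":[0,0,0]},{"translation":[0,0,0],"dr":[0,0,0]},{"translation":[0,0,0],"dr":[0,0,0]}]'

```text
t: 15.55
eef_pos: [0.4395, -0.3191, 0.0489]
tcp_rot: [0.0, 0.944, 0.33, -0.0]
force: [-3.9, -1.7, -1.8]
opening: 0.0132
grip_force: 30.0
```

```bash
python3 a.py
python3 - <<'E'
from h import *
for n in('scene','side','wrist'):snap(n,n+'9')
z=lambda f,x,y,w,h:cv2.resize(cv2.imread(f'pics/{f}.png')[y:y+h,x:x+w],(400,300),interpolation=cv2.INTER_CUBIC)
a=np.vstack([np.hstack([z('scene9',320,140,80,60),z('scene9',240,200,120,90)]),np.hstack([z('side9',305,145,80,60),z('wrist9',220,0,267,200)])])
cv2.imwrite('pics/c9.png',a)
E
```

```text
t15.55 ang 60.03 r 0.1049 Ftan -1.05 Frad 4.15 Fz -1.8 open 0.0132 yaw -51.4 [ 0.1   0.55  0.59  1.99 -0.45  0.73  0.06]
```

View pics/c9.png

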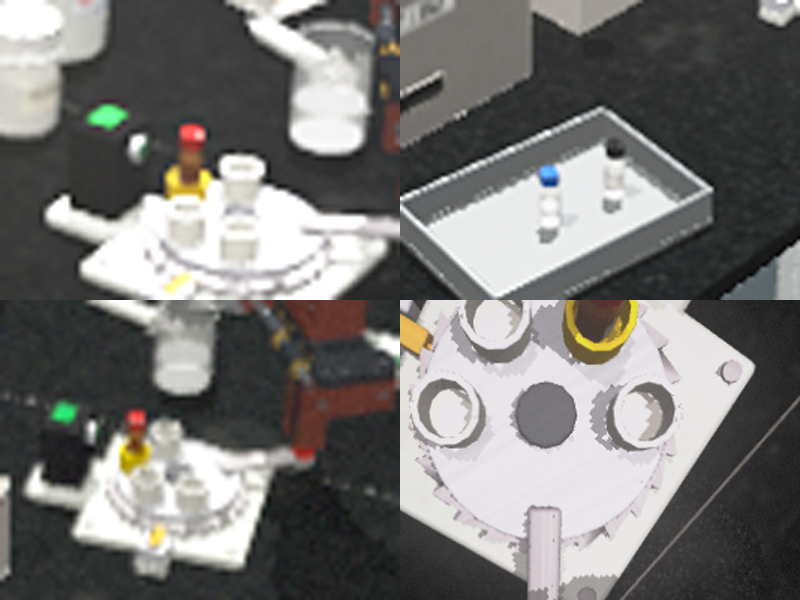

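The vial stands upright in the yellow pocket in front of the sensor, and the other vials are standing. The drop came at 58–60° and the force has settled to 1 N, so this is the fourth click. Handing in.

```bash
python3 -c "
from station import arm; print(arm.finish_job())"
```

```text
the job is handed in; nothing more can be done
None
```

The job is handed in: the red-capped vial stands in the yellow pocket in front of the light sensor after four felt clicks, the gripper still holds the handle, and the other two vials are still standing; the beaker and bottle were not touched.

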